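Teach a vial transfer by pointing

TASK

Teach the sampler a vial transfer: point at the one tall vial among the short ones in the low rack, with the fingertips two or three centimetres above its cap, and stay there for two seconds; then point in the same way, for two seconds, just above the one free place in the higher rack. Last, press the larger button on the keypad right down and let it go, then draw clear. Only point: touch no vial or rack, pick nothing up, leave the smaller button alone and everything else where it stands.

Things in the scene. Friction and masses are not known exactly. Their poses are not given: they have to be found in the camera images.
- low_rack: Lower, oblong grey plastic vial rack, fixed to the table, 100 x 148 x 30 mm high; origin at the centre of its underside, z up. Six holes 24.5 mm wide, 26 mm deep, in 2 rows of 3, 48 mm apart both ways; it holds three short vials, the tall vial and two empty holes, in any arrangement.
- tall_rack: Higher, square grey plastic vial rack, fixed to the table, 110 x 110 x 50 mm high; origin at the centre of its underside. Four holes 24.5 mm wide, 46 mm deep, in a square, 56 mm apart; three hold tall vials whose caps stand 29 mm above the rack's top, one is free. The two racks may change sides.
- tall_vial: The vial to point at first: loose clear glass vial half filled white, 22.5 mm diameter, with a 20.6 mm wide, 10 mm high aluminium crimp cap, 75 mm tall, the only tall one in the low rack; its cap stands 29 mm above those of the short vials. Origin at the centre of its underside, z up.
- tall_vial_cap (a point): Centre of the top of the tall vial's cap (about 79 mm above the table).
- free_place: Empty hole of the tall rack, the place to point at second; origin at the centre of the hole's floor, 4 mm above the table.
- free_place_mouth (a point): Centre of the mouth of that free hole, level with the rack's top (50 mm above the table).
- keypad: White keypad box, fixed to the table, 75 x 135 x 25 mm high, between the racks, with two grey round buttons in steel housings 68 mm apart along its y, either one on either side. Origin at the centre of its underside.
- enter (a joint): Travel of the LARGER button (32 mm diameter), in m: 0 up, 0.006 fully down. Sprung, vertical: about 5 N takes it fully down; it comes up again when let go. Does not latch.
- enter_top (a point): Centre of the top of the larger button, which moves down with it.
- cancel (a joint): Travel of the SMALLER button (18 mm diameter), in m: 0 up, 0.006 fully down; sprung likewise. Not to be pressed.
- cancel_top (a point): Centre of the top of the smaller button.
- short_vial1: Loose clear glass vial half filled white, 22.5 mm diameter, with a 20.6 mm wide, 10 mm high aluminium crimp cap, 46 mm tall, standing in the low rack; origin at the centre of its underside. Not to be touched.
- short_vial2: Loose clear glass vial half filled white, 22.5 mm diameter, with a 20.6 mm wide, 10 mm high aluminium crimp cap, 46 mm tall, standing in the low rack; origin at the centre of its underside. Not to be touched.
- short_vial3: Loose clear glass vial half filled white, 22.5 mm diameter, with a 20.6 mm wide, 10 mm high aluminium crimp cap, 46 mm tall, standing in the low rack; origin at the centre of its underside. Not to be touched.
- racked_vial1: Loose clear glass vial half filled white, 22.5 mm diameter, with a 20.6 mm wide, 10 mm high aluminium crimp cap, 75 mm tall, standing in the tall rack; origin at the centre of its underside. Not to be touched.
- racked_vial2: Loose clear glass vial half filled white, 22.5 mm diameter, with a 20.6 mm wide, 10 mm high aluminium crimp cap, 75 mm tall, standing in the tall rack; origin at the centre of its underside. Not to be touched.
- racked_vial3: Loose clear glass vial half filled white, 22.5 mm diameter, with a 20.6 mm wide, 10 mm high aluminium crimp cap, 75 mm tall, standing in the tall rack; origin at the centre of its underside. Not to be touched.
- parts_case: Bystander: loose flat translucent parts case, 110 x 160 x 36 mm high, on the outer side of one rack; origin at the centre of its underside.
- rinse_bottle: Bystander: loose white plastic bottle, 84 mm diameter, 160 mm tall, on the outer side of the other rack; origin at the centre of its underside.
- wrench: Bystander: loose steel wrench, 150 mm long, lying flat beyond the keypad, across its far side; origin on its underside near its middle, x along its length.
Things that resemble listed ones, but are neither listed nor needed, are in the scene too. Leave any blue or turquoise look-alike of the tall_vial alone.

How it is judged:
On the way, in this order (a step that is already met when the one before it is completed fails the run):
1. the tool point dwells just above the tall vial's cap (within 16 mm sideways, TCP 12 to 90 mm above it) for 1.5 s (horizontal distance between the grasp point and tall_vial_cap below 0.016 m and z of the grasp point in the frame of tall_vial_cap between 0.012 and 0.09 m), for 1.5 s.
2. the tool point dwells just above the mouth of the free place in the tall rack (within 16 mm sideways, TCP 12 to 90 mm above it) for 1.5 s (horizontal distance between the grasp point and free_place_mouth below 0.016 m and z of the grasp point in the frame of free_place_mouth between 0.012 and 0.09 m), for 1.5 s.
3. the larger button is pressed down, at least 4.5 of its 6 mm, by the robot (value of joint enter above 0.0045 m and contact force between any of the fingers, the arm and anything else above 0.5 N), for 0.05 s.
At the end, for the whole second after the job is handed in: Both buttons are up again (within 1.5 mm), every vial stands upright in its place (moved under 6 mm, tilted under 0.12 rad), and the case, bottle and wrench are within 10 mm of where they started (value of joint each of enter, cancel below 0.0015 m and distance of each of tall_vial, short_vial1, short_vial2, short_vial3, racked_vial1, racked_vial2, racked_vial3 from where it was at the start of the episode below 0.006 m and angle between each of tall_vial, short_vial1, short_vial2, short_vial3, racked_vial1, racked_vial2, racked_vial3's own z axis and vertical below 0.12 rad and distance of each of parts_case, rinse_bottle, wrench from where it was at the start of the episode below 0.01 m); the robot touches nothing.
It fails at once if the robot touches a vial or a rack (over 0.3 N) (contact force between any of the arm, the fingers and tall_vial above 0.3 N or contact force between any of the arm, the fingers and short_vial1 above 0.3 N or contact force between any of the arm, the fingers and short_vial2 above 0.3 N or contact force between any of the arm, the fingers and short_vial3 above 0.3 N or contact force between any of the arm, the fingers and racked_vial1 above 0.3 N or contact force between any of the arm, the fingers and racked_vial2 above 0.3 N or contact force between any of the arm, the fingers and racked_vial3 above 0.3 N or contact force between any of the arm, the fingers and low_rack above 0.3 N or contact force between any of the arm, the fingers and tall_rack above 0.3 N).
It fails at once if a vial is lifted, carried or tipped (moved over 6 mm or tilted over 0.12 rad), or the case, bottle or wrench moved over 10 mm (not (distance of each of tall_vial, short_vial1, short_vial2, short_vial3, racked_vial1, racked_vial2, racked_vial3 from where it was at the start of the episode below 0.006 m and angle between each of tall_vial, short_vial1, short_vial2, short_vial3, racked_vial1, racked_vial2, racked_vial3's own z axis and vertical below 0.12 rad and distance of each of parts_case, rinse_bottle, wrench from where it was at the start of the episode below 0.01 m)).
It fails at once if the smaller button is pressed (over 2 mm) (value of joint cancel above 0.002 m).
It also fails if it takes over 54 s, if anything falls off the work surface, if the arm or the gripper's body presses on something with over 40 N, if the wrist force passes 120 N, or if a joint passes its speed limit or range.

ROBOT

A 6-joint arm with a two-finger parallel gripper is mounted at the origin on the work surface. World frame = base frame: x ahead of the robot, y to its left, z up, the work surface at z = 0. Lengths are in m, angles in rad, forces in N, time in s.
With the tool pointing down it reaches from about 0.375 to 0.9 m from the base axis. Payload 3.1 kg.
Tool frame: the origin (TCP) lies between the finger pads, 19 mm behind the fingertips; this is the grasp point; x points along the fingers, y is the direction in which the jaws open and shut, and the axes are right-handed (so a half turn about x gives the same grasp; the last joint's range is limited). The gripper opens to 87 mm and grips with 3 to 60 N. Pads are 19 mm wide; open, the fingers measure 117 mm over their backs; the gripper's body (75 mm by 190 mm) begins 51 mm behind the grasp point.
Start: joints at [-1.357, 0.527, 1.433, -0, 1.181, -0.178], TCP at [0.239, -0.578, 0.241] pointing down, gripper open.
Joint ranges: [-3.08, 3.08], [-0.75, 2.2], [0.22, 2.44], [-1.43, 4.57], [0, 2.65], [-2.85, 2.85]. Speed limits (rad/s): [2.79, 2.79, 3.14, 3.14, 3.14, 3.14].

INTERFACE

Orientations are given as a unit quaternion [x, y, z, w].
In Python, from rig import get_obs, imaging, robot gives the robot as it stands.
- The arm moves only by the shell command python3 -m inch 'ROWS' [FORCE]. ROWS is JSON, a list of rows, each a list of 3 entries, a list of its own where there are three numbers: the finger opening in mm, from 0 to 87, then the shift along the tool's x, y, z in mm, then the turn, a rotation vector about the tool's x, y, z in degrees. In form: [[grip, [dx, dy, dz], [wx, wy, wz]], ...]. A call has 1 to 12 rows; each row shifts and turns the pose as measured when the row begins, along the tool's axes as they then stand; what a row does not reach is not made up. A row lasts 1/8 s, in which the tool goes at most 62.5 mm and 10.7 degrees, less where a joint would pass 70% of its speed; a pose out of reach is approached as far as the arm can. A call with a gripper value outside its range is refused whole. The fingers move at their own pace and stop on an object; FORCE is the grip in N (left out, the last holds). Time passes only in rows, so rows that do not move let the fingers close. It gives the time, the measured TCP pose, the force and the opening at its end, in the units of the state.
- get_obs(): the state, without advancing time (a new reading comes with each control period).
- imaging.camera(name): name is "scene" or "top"; returns the picture (400x640x3 uint8, red, green, blue); there is no depth.
- imaging.camera_params(name): a dict with "camera_matrix" (3x3 intrinsics, pixels), "xyz" and "rotation" of the camera in the world. Camera axes: x right, y down, z forward; pixel columns grow to the right and rows downward; lengths in m; the calibration is good to about 2 mm. A picture is of the moment at which its call begins. camera_params takes no time and is no camera call.
- robot.hand_in(): hands the job in, once; it reports no verdict.
Trained networks look in the newest picture that a camera, given by its name, has taken for a name from the list of things; names that differ only in an ending like _2 or _b are one class to them, and where a whole thing is asked for, a point or a joint stands for the part that bears it (a point fixed in the world has none). Each returns a list of dicts, best first, with "confidence" (0 to 1); they miss things now and then, are a little off and sometimes report something else, mostly with a low value. They report only what shows in the picture. A call takes as long as a camera call. They do not tell look-alikes from the thing itself.
- imaging.cut_out(camera, target): "pixels" (400x640 bool, what is visible of it) and "box" ([centre column, centre row, width, height] in pixels, round what is visible of it).
- imaging.tip_of(camera, target): "pixel" ([column, row] in pixels: a listed point, or the origin of a listed thing).
The state is a dict: "time": time; "q": joint angles; "joint_velocities": joint speeds; "joint_torque": joint torques, N m; "position": TCP position; "tool_rot": TCP orientation; "ft_force": force on the tool from outside, world axes, zero at the start; "moment": the same for the moment, N m; "grip_width": finger opening in m.
Only numpy, scipy, OpenCV 4.12 (cv2) and the standard library are available. Lean on these libraries where they do the work, as an engineer would, in place of code of your own. Each camera call takes 0.05 s, during which the arm holds its last target. There are 200 camera calls.

## Working session

There is one attempt and no reset: what is moved stays moved. The work goes in short steps, Python scripts to look and compute and a shell command to move; the robot and the scene stay as the last step left them, time stands still between calls to the robot, and variables do not carry over. Pictures are saved under pics/ and viewed, about 8 in all and at most 12, crops included, and the job is handed in when it is done.

```bash
ls; mkdir -p pics; cat > h.py <<'E'
import numpy as np, cv2
from rig import get_obs, imaging, robot
def P(c):
    p=imaging.camera_params(c); return np.array(p["camera_matrix"]),np.array(p["xyz"]),np.array(p["rotation"])
def ray(c,px,z):
    K,t,R=P(c)
    if R.shape!=(3,3):
        from scipy.spatial.transform import Rotation as Ro; R=Ro.from_quat(R).as_matrix()
    d=R@np.linalg.inv(K)@np.array([px[0],px[1],1.]); return t+d*(z-t[2])/d[2]
def proj(c,X):
    K,t,R=P(c)
    if R.shape!=(3,3):
        from scipy.spatial.transform import Rotation as Ro; R=Ro.from_quat(R).as_matrix()
    v=K@(R.T@(np.array(X)-t)); return v[:2]/v[2]
def save(c,n):
    im=imaging.camera(c); cv2.imwrite(f"pics/{n}.png",im[:,:,::-1]); return im
E
python3 - <<'E'
from h import *
np.set_printoptions(precision=3,suppress=True)
a=save("top","top1"); b=save("scene","scene1")
for c in("top","scene"):
    print(c,P(c))
    for n,z in(("tall_vial_cap",.079),("free_place_mouth",.05),("enter_top",.03),("cancel_top",.03),("low_rack",0),("tall_rack",0),("keypad",0),("tall_vial",0.004),("rinse_bottle",0),("parts_case",0),("wrench",0)):
        for r in imaging.tip_of(c,n)[:3]: print(n,r["pixel"],round(r["confidence"],2),ray(c,r["pixel"],z))
print(get_obs())
E
```

```text
pics
top (array([[380.614,   0.   , 322.127],
       [  0.   , 380.614, 200.116],
       [  0.   ,   0.   ,   1.   ]]), array([ 0.364, -0.003,  1.119]), array([-0.699,  0.709, -0.072,  0.068]))
tall_vial_cap [406.9, 212.5] 0.66 [ 0.535 -0.245  0.079]
tall_vial_cap [353.1, 207.5] 0.51 [ 0.551 -0.097  0.079]
tall_vial_cap [424.8, 251.1] 0.44 [ 0.428 -0.288  0.079]
enter_top [301.4, 218.5] 0.49 [0.53 0.05 0.03]
cancel_top [324.8, 216.7] 0.35 [ 0.534 -0.018  0.03 ]
low_rack [392.9, 210.6] 0.9 [ 0.554 -0.222  0.   ]
low_rack [230.0, 219.0] 0.75 [0.536 0.263 0.   ]
tall_rack [243.1, 223.2] 0.85 [0.523 0.224 0.   ]
keypad [312.1, 221.3] 0.55 [0.525 0.019 0.   ]
tall_vial [352.8, 211.2] 0.65 [ 0.553 -0.102  0.004]
tall_vial [258.2, 230.5] 0.62 [0.5   0.178 0.004]
tall_vial [387.8, 251.6] 0.53 [ 0.433 -0.2    0.004]
rinse_bottle [170.3, 234.1] 0.96 [0.493 0.437 0.   ]
parts_case [471.0, 227.1] 0.55 [ 0.502 -0.451  0.   ]
parts_case [410.4, 213.4] 0.33 [ 0.545 -0.274  0.   ]
wrench [314.5, 156.8] 0.57 [0.725 0.01  0.   ]
scene (array([[378.991,   0.   , 319.997],
       [  0.   , 378.991, 200.
[... 818 characters left out ...]
[218.6, 237.7] 0.6 [ 0.589 -0.272  0.   ]
rinse_bottle [236.1, 227.6] 0.4 [ 0.548 -0.233  0.   ]
parts_case [165.2, 217.9] 0.77 [ 0.496 -0.431  0.   ]
wrench [329.2, 274.4] 0.68 [0.733 0.001 0.   ]
wrench [230.8, 225.1] 0.68 [ 0.537 -0.248  0.   ]
{'time': 1.2, 'q': array([-1.358,  0.527,  1.433,  0.   ,  1.181, -0.178]), 'joint_velocities': array([-0.003,  0.001,  0.   ,  0.001,  0.001, -0.002]), 'joint_torque': array([  0.001, -44.002, -17.698,   0.063,   0.051,  -0.   ]), 'position': array([ 0.239, -0.578,  0.241]), 'tool_rot': array([ 0.694,  0.138, -0.694,  0.138]), 'ft_force': array([ 0.422,  0.169, -0.043]), 'moment': array([-0.005,  0.043, -0.007]), 'grip_width': 0.08672847468268462}
```

```bash
python3 - <<'E'
import cv2
a=cv2.imread("pics/top1.png")[150:290,140:500]
b=cv2.imread("pics/scene1.png")[120:300,120:500]
cv2.imwrite("pics/top1c.png",cv2.resize(a,(792,308),interpolation=cv2.INTER_CUBIC))
cv2.imwrite("pics/scene1c.png",cv2.resize(b,(798,378),interpolation=cv2.INTER_CUBIC))
E
```

```text
(no output)
```

View pics/top1c.png

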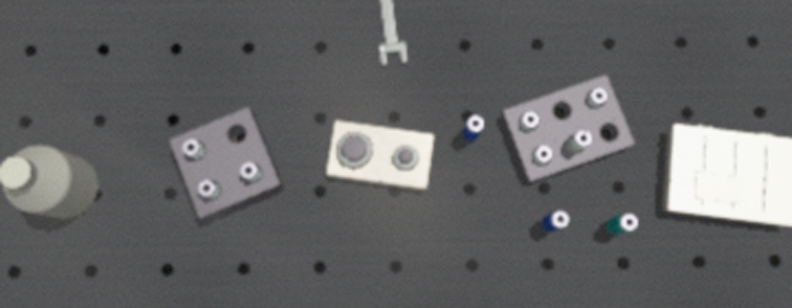

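View pics/scene1c.png

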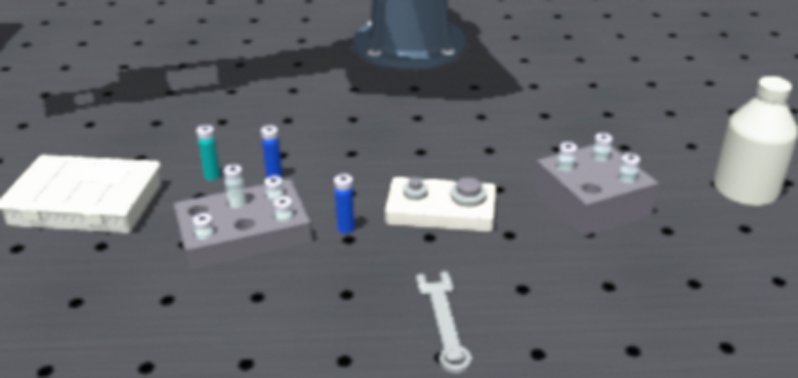

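Low rack (top image, full-frame pixels): the vials are at (381,204), (387,220), (412,194) and (405,213). The one at (405,213) shows a long side, and in the scene view at (231,201) it stands clearly above the others, so it is the tall vial. The blue and turquoise vials at (356,207), (394,250) and (426,251) stand on the table and are decoys. The free hole in the tall rack is at top (248,210), scene (401,209). The larger button is the left one, at top (301,218).

```bash
python3 - <<'E'
from h import *
from scipy.spatial.transform import Rotation as Ro
np.set_printoptions(precision=3,suppress=True)
def tri(p,q):
    A=[];b=[]
    for c,px in(("top",p),("scene",q)):
        t=P(c)[1]; d=ray(c,px,0)-t; d/=np.linalg.norm(d); M=np.eye(3)-np.outer(d,d); A.append(M); b.append(M@t)
    return np.linalg.lstsq(np.vstack(A),np.hstack(b),rcond=None)[0]
for n,p,q in(("cap",(405.5,212.6),(231,201.2)),("free",(247.7,210.5),(401.4,209.5)),("enter",(300.8,218),(342.6,208.5)),("cancel",(324.5,221),(317.3,208.5))):
    print(n,tri(p,q)); 
    z={"cap":.079,"free":.05}.get(n,.035); print(ray("top",p,z),ray("scene",q,z))
print(imaging.tip_of("top","tall_vial_cap"),imaging.tip_of("top","free_place_mouth"))
print(Ro.from_quat(get_obs()["tool_rot"]).as_matrix())
a=cv2.imread("pics/top1.png"); b=cv2.imread("pics/scene1.png")
r=lambda i,x,y,w,h,W,H: cv2.resize(i[y:y+h,x:x+w],(W,H),interpolation=cv2.INTER_CUBIC)
cv2.imwrite("pics/c2.png",np.vstack([np.hstack([r(a,360,180,80,60,400,300),r(b,195,170,80,60,400,300)]),np.hstack([r(a,280,195,60,45,400,300),r(b,300,185,60,45,400,300)])]))
E
```

```text
cap [ 0.535 -0.24   0.075]
[ 0.535 -0.241  0.079] [ 0.541 -0.237  0.079]
free [0.552 0.202 0.048]
[0.552 0.201 0.05 ] [0.555 0.202 0.05 ]
enter [0.53  0.051 0.04 ]
[0.53  0.051 0.035] [0.522 0.052 0.035]
cancel [ 0.521 -0.017  0.036]
[ 0.521 -0.017  0.035] [ 0.519 -0.016  0.035]
[{'pixel': [406.9, 212.5], 'confidence': 0.66}, {'pixel': [353.1, 207.5], 'confidence': 0.51}, {'pixel': [424.8, 251.1], 'confidence': 0.44}, {'pixel': [394.6, 249.2], 'confidence': 0.41}] []
[[-0.     0.382 -0.924]
 [-0.    -0.924 -0.382]
 [-1.     0.     0.   ]]
```

View pics/c2.png

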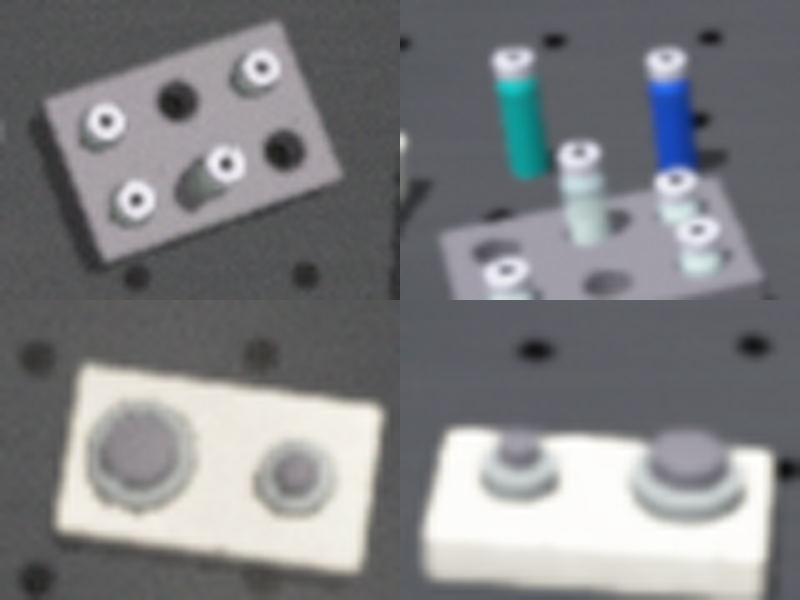

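The crop confirms it: the clear, tall vial's cap is at top (405,212.6). Both buttons stand proud of their housings, and the larger one is at (301,218). I'm setting out with the fingers closed and staying high.

```bash
python3 -m inch '[[0,[0,-20,-40],[0,0,0]],[0,[0,-20,-40],[0,0,0]],[0,[0,-20,-40],[0,0,0]],[0,[0,-20,-40],[0,0,0]],[0,[0,-20,-40],[0,0,0]],[0,[0,-20,-40],[0,0,0]],[0,[0,-20,-40],[0,0,0]],[0,[0,-20,-40],[0,0,0]],[0,[0,-20,-40],[0,0,0]],[0,[0,-20,-40],[0,0,0]],[0,[0,0,0],[0,0,0]]]'
cat > d.py <<'E'
import sys
from h import *
from scipy.spatial.transform import Rotation as Ro
o=get_obs(); R=Ro.from_quat(o["tool_rot"]).as_matrix(); T=np.array(eval(sys.argv[1]))
print(o["time"],o["position"].round(4),o["ft_force"].round(1),o["grip_width"],"shift mm",(R.T@(T-o["position"])*1e3).round(1)); print(R.round(3).tolist())
E
python3 d.py "[.536,-.240,.123]"
```

```text
time: 2.68
position: [0.5421, -0.233, 0.2416]
tool_rot: [0.695, 0.134, -0.693, 0.139]
ft_force: [-0.0, -0.5, 0.0]
grip_width: 0.0007
2.675 [ 0.5421 -0.233   0.2416] [-0.  -0.5  0. ] 0.0006507234919874845 shift mm [118.6   3.4   8.5]
[[0.004, 0.379, -0.926], [-0.005, -0.925, -0.379], [-1.0, 0.007, -0.002]]
```

```bash
python3 -m inch '[[0,[20,3,8],[0,0,0]],[0,[30,0,0],[0,0,0]],[0,[20,0,0],[0,0,0]],[0,[10,0,0],[0,0,0]],[0,[0,0,0],[0,0,0]]]'
python3 d.py "[.536,-.240,.123]"
python3 - <<'E'
from h import *
b=save("scene","s3"); a=save("top","t3")
r=lambda i,x,y,w,h: cv2.resize(i[y:y+h,x:x+w,::-1],(400,400),interpolation=cv2.INTER_CUBIC)
cv2.imwrite("pics/c3.png",np.hstack([r(a,350,150,110,110),r(b,180,120,110,110)]))
E
```

```text
time: 3.3
position: [0.5352, -0.2428, 0.1607]
tool_rot: [0.695, 0.133, -0.693, 0.14]
ft_force: [-1.1, 0.1, 0.4]
grip_width: 0.0007
3.3 [ 0.5352 -0.2428  0.1607] [-1.1  0.1  0.4] 0.0007159168843951783 shift mm [37.7 -2.7 -1.8]
[[0.005, 0.378, -0.926], [-0.009, -0.926, -0.378], [-1.0, 0.01, -0.001]]
```

View pics/c3.png

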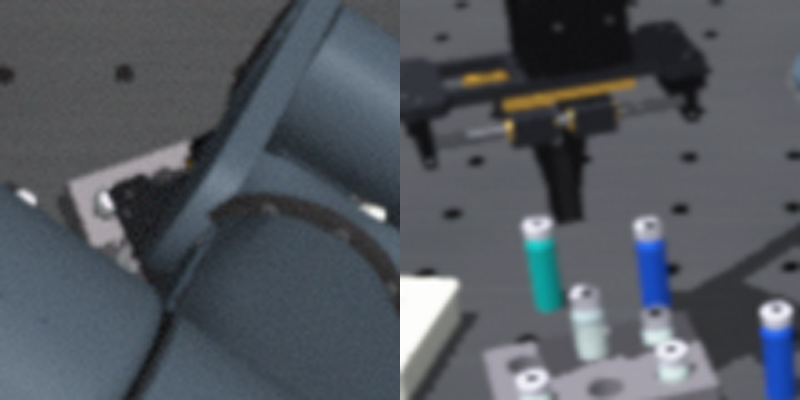

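The closed fingertips are at scene (226,180), above the tall vial's cap at (231,201), as expected. I'll project the TCP to check this, then descend to a TCP about 47 mm above the cap and dwell.

```bash
python3 -c "
from h import *
print(proj('scene',[.535,-.2428,.142]),proj('scene',[.536,-.24,.079]))"
python3 -m inch '[[0,[20,-2,-2],[0,0,0]],[0,[13,-1,0],[0,0,0]],[0,[2,0,0],[0,0,0]],[0,[0,0,0],[0,0,0]],[0,[0,0,0],[0,0,0]],[0,[0,0,0],[0,0,0]],[0,[0,0,0],[0,0,0]],[0,[0,0,0],[0,0,0]],[0,[0,0,0],[0,0,0]],[0,[0,0,0],[0,0,0]],[0,[0,0,0],[0,0,0]],[0,[0,0,0],[0,0,0]]]'
python3 d.py "[.536,-.240,.123]"
```

```text
[226.09448664 178.54545364] [230.29792475 200.0951136 ]
time: 4.9
position: [0.5399, -0.2422, 0.1309]
tool_rot: [0.698, 0.13, -0.689, 0.143]
ft_force: [-1.0, 0.3, -0.1]
grip_width: 0.0005
4.9 [ 0.5399 -0.2422  0.1309] [-1.   0.3 -0.1] 0.00046573080912082457 shift mm [ 7.8 -3.7  2.9]
[[0.016, 0.378, -0.926], [-0.017, -0.925, -0.378], [-1.0, 0.021, -0.008]]
```

```bash
python3 -m inch '[[0,[8,-3,3],[0,-0.5,-1.2]],[0,[0,0,0],[0,0,0]],[0,[0,0,0],[0,0,0]],[0,[0,0,0],[0,0,0]],[0,[0,0,0],[0,0,0]],[0,[0,0,0],[0,0,0]],[0,[0,0,0],[0,0,0]],[0,[0,0,0],[0,0,0]],[0,[0,0,0],[0,0,0]],[0,[0,0,0],[0,0,0]],[0,[0,0,0],[0,0,0]],[0,[0,0,0],[0,0,0]]]'
python3 d.py "[.536,-.240,.123]"
python3 -m inch '[[0,[1,0,0],[0,0,0]],[0,[0,0,0],[0,0,0]],[0,[0,0,0],[0,0,0]],[0,[0,0,0],[0,0,0]],[0,[0,0,0],[0,0,0]],[0,[0,0,0],[0,0,0]]]'
python3 d.py "[.553,.202,.21]"
```

```text
time: 6.4
position: [0.5359, -0.2406, 0.1222]
tool_rot: [-0.693, -0.137, 0.694, -0.136]
ft_force: [-0.3, 0.0, 0.8]
grip_width: 0.0003
6.4 [ 0.5359 -0.2406  0.1222] [-0.3  0.   0.8] 0.000349388574773562 shift mm [-0.8 -0.5 -0.3]
[[-0.001, 0.378, -0.926], [0.001, -0.926, -0.378], [-1.0, -0.001, 0.001]]
time: 7.15
position: [0.5359, -0.2406, 0.1211]
tool_rot: [-0.693, -0.137, 0.694, -0.136]
ft_force: [0.1, -0.4, 0.1]
grip_width: 0.0007
7.15 [ 0.5359 -0.2406  0.1211] [ 0.1 -0.4  0.1] 0.0006994631145574968 shift mm [ -88.6 -403.3 -183.2]
[[-0.001, 0.378, -0.926], [0.001, -0.926, -0.378], [-1.0, -0.001, 0.001]]
```

The dwell over the cap is done, with the TCP 42 mm above it, 1 mm off sideways and no contact force. Next I lift and cross to the free place.

```bash
python3 -m inch '[[0,[-45,0,0],[0,0,0]],[0,[-44,0,0],[0,0,0]],[0,[0,-45,-20],[0,0,0]],[0,[0,-45,-20],[0,0,0]],[0,[0,-45,-20],[0,0,0]],[0,[0,-45,-20],[0,0,0]],[0,[0,-45,-20],[0,0,0]],[0,[0,-45,-20],[0,0,0]],[0,[0,-45,-20],[0,0,0]],[0,[0,-45,-20],[0,0,0]],[0,[0,-40,-20],[0,0,0]],[0,[0,0,0],[0,0,0]]]'
python3 d.py "[.553,.202,.14]"
```

```text
time: 8.65
position: [0.5549, 0.2093, 0.2141]
tool_rot: [0.696, 0.135, -0.692, 0.135]
ft_force: [-0.4, -1.0, 0.1]
grip_width: 0.0005
8.65 [0.5549 0.2093 0.2141] [-0.4 -1.   0.1] 0.00047689494142110124 shift mm [74.1  5.9  4.9]
[[0.006, 0.375, -0.927], [-0.0, -0.927, -0.375], [-1.0, 0.002, -0.005]]
```

```bash
python3 -m inch '[[0,[20,5,4],[0,0,0]],[0,[30,0,0],[0,0,0]],[0,[20,0,0],[0,0,0]],[0,[0,0,0],[0,0,0]]]'
python3 d.py "[.553,.202,.098]"
python3 - <<'E'
from h import *
b=save("scene","s4"); a=save("top","t4")
p=get_obs()["position"]; print(proj("scene",p-[0,0,.019]),proj("scene",[.553,.202,.05]))
r=lambda i,x,y,w,h: cv2.resize(i[y:y+h,x:x+w,::-1],(400,400),interpolation=cv2.INTER_CUBIC)
cv2.imwrite("pics/c4.png",np.hstack([r(a,200,170,90,90),r(b,350,130,110,110)]))
E
```

```text
time: 9.15
position: [0.5535, 0.2005, 0.143]
tool_rot: [0.696, 0.134, -0.692, 0.136]
ft_force: [0.1, -0.7, 0.2]
grip_width: 0.0004
9.15 [0.5535 0.2005 0.143 ] [ 0.1 -0.7  0.2] 0.00040174277404319935 shift mm [45.  -1.8  0.1]
[[0.007, 0.375, -0.927], [-0.002, -0.927, -0.375], [-1.0, 0.004, -0.005]]
[404.74847192 184.58561576] [401.18257863 209.04196853]
```

View pics/c4.png

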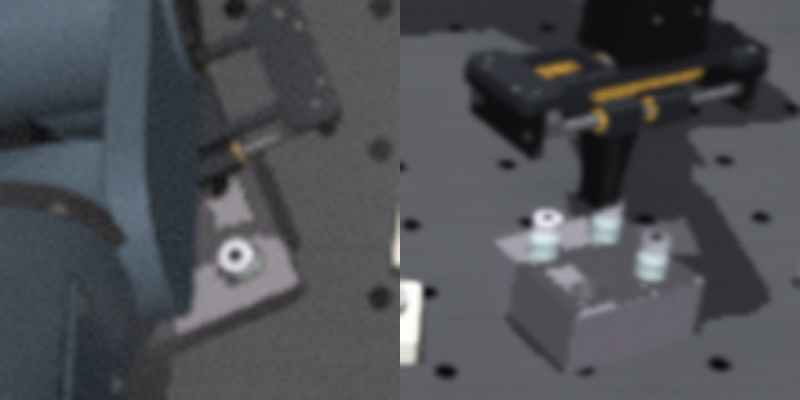

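The fingertips are at scene (405,186), where the projection puts them, above the free hole at (401,209). The three vials stand clear, so I descend and dwell.

```bash
python3 -m inch '[[0,[20,-1,0],[0,0,0]],[0,[18,0,0],[0,-0.3,-0.2]],[0,[6,0,0],[0,0,0]],[0,[0,0,0],[0,0,0]],[0,[0,0,0],[0,0,0]]]'
python3 d.py "[.553,.202,.098]"
```

```text
time: 9.88
position: [0.5588, 0.2015, 0.1037]
tool_rot: [0.699, 0.134, -0.689, 0.135]
ft_force: [-0.5, -0.6, 0.5]
grip_width: 0.0005
9.875 [0.5588 0.2015 0.1037] [-0.5 -0.6  0.5] 0.0004501477046048655 shift mm [ 5.7 -2.7  5.2]
[[0.013, 0.374, -0.927], [0.002, -0.927, -0.374], [-1.0, 0.004, -0.013]]
```

```bash
python3 -m inch '[[0,[5,-2,5],[0,-0.7,-0.2]],[0,[0,0,0],[0,0,0]],[0,[0,0,0],[0,0,0]],[0,[0,0,0],[0,0,0]],[0,[0,0,0],[0,0,0]],[0,[0,0,0],[0,0,0]],[0,[0,0,0],[0,0,0]],[0,[0,0,0],[0,0,0]],[0,[0,0,0],[0,0,0]],[0,[0,0,0],[0,0,0]],[0,[0,0,0],[0,0,0]],[0,[0,0,0],[0,0,0]]]'
python3 -m inch '[[0,[0,0,0],[0,0,0]],[0,[0,0,0],[0,0,0]],[0,[0,0,0],[0,0,0]],[0,[0,0,0],[0,0,0]],[0,[0,0,0],[0,0,0]],[0,[0,0,0],[0,0,0]]]'
python3 d.py "[.531,.051,.20]"
```

```text
time: 11.38
position: [0.5537, 0.2017, 0.0995]
tool_rot: [0.695, 0.135, -0.694, 0.135]
ft_force: [-0.5, -0.4, -0.8]
grip_width: 0.0004
time: 12.12
position: [0.5537, 0.2017, 0.0995]
tool_rot: [0.695, 0.135, -0.693, 0.135]
ft_force: [-0.4, 0.1, 0.6]
grip_width: 0.0002
12.125 [0.5537 0.2017 0.0995] [-0.4  0.1  0.6] 0.00022195016726670664 shift mm [-100.6  131.3   77.3]
[[0.002, 0.374, -0.927], [0.0, -0.927, -0.374], [-1.0, 0.0, -0.002]]
```

```bash
python3 -m inch '[[0,[-50,0,0],[0,0,0]],[0,[-50,0,0],[0,0,0]],[0,[0,35,20],[0,0,0]],[0,[0,35,20],[0,0,0]],[0,[0,35,20],[0,0,0]],[0,[0,26,17],[0,0,0]],[0,[0,0,0],[0,0,0]]]'
python3 d.py "[.531,.051,.10]"
```

```text
time: 13.0
position: [0.5318, 0.0478, 0.2029]
tool_rot: [0.696, 0.135, -0.692, 0.136]
ft_force: [-0.8, 0.0, 0.4]
grip_width: 0.0008
13.0 [0.5318 0.0478 0.2029] [-0.8  0.   0.4] 0.000766318202034791 shift mm [ 1.029e+02 -3.500e+00 -1.000e-01]
[[0.005, 0.376, -0.927], [-0.001, -0.927, -0.376], [-1.0, 0.002, -0.004]]
```

```bash
python3 -m inch '[[0,[40,-3,0],[0,0,0]],[0,[40,0,0],[0,0,0]],[0,[22,0,0],[0,0,0]],[0,[0,0,0],[0,0,0]]]'
python3 d.py "[.531,.051,.07]"
python3 - <<'E'
from h import *
b=save("scene","s5"); a=save("top","t5")
p=get_obs()["position"]; print(proj("scene",p-[0,0,.019]),proj("scene",[.531,.051,.04]))
r=lambda i,x,y,w,h: cv2.resize(i[y:y+h,x:x+w,::-1],(500,500),interpolation=cv2.INTER_CUBIC)
cv2.imwrite("pics/c5.png",r(b,300,150,80,80))
E
```

```text
time: 13.5
position: [0.5339, 0.0533, 0.0997]
tool_rot: [0.698, 0.135, -0.69, 0.136]
ft_force: [-0.4, -0.2, 1.2]
grip_width: 0.0005
13.5 [0.5339 0.0533 0.0997] [-0.4 -0.2  1.2] 0.0005354379473761819 shift mm [29.7  1.   3.8]
[[0.01, 0.377, -0.926], [0.001, -0.926, -0.377], [-1.0, 0.003, -0.01]]
[344.37007983 196.24583171] [342.75885351 208.81528793]
```

View pics/c5.png

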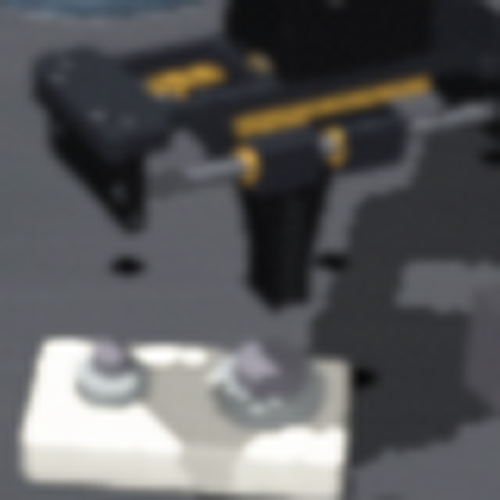

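```bash
python3 - <<'E'
from h import *
for p in((226.8,217.3),(253.2,227.7),(234.5,235.5)): print(ray("top",p,.079))
from scipy.spatial.transform import Rotation as Ro
o=get_obs(); R=Ro.from_quat(o["tool_rot"]).as_matrix(); print(o["q"])
for s in(1,-1):
  for z in (-.051,-.03): 
    X=o["position"]+R@[z,s*.09,0]; print(s,z,X,proj("scene",X))
E
```

```text
[0.52853201 0.25295716 0.079     ]
[0.49863551 0.17956229 0.079     ]
[0.47791231 0.23018924 0.079     ]
[-0.11003695  0.61776072  1.77925824  0.00249193  0.73024374  1.07276055]
1 -0.051 [ 0.56843465 -0.030361    0.15290146] [312.61794549 179.78321912]
1 -0.03 [ 0.56873762 -0.03035935  0.13190365] [312.64863359 187.31033872]
-1 -0.051 [0.50064846 0.13638462 0.1519365 ] [376.27090909 165.58058463]
-1 -0.03 [0.50095143 0.13638627 0.13093869] [375.57431243 172.77228191]
```

At pressing height the gripper's outer bracket would come close to the nearest racked vial at (0.499, 0.180). I'll turn the jaw axis along x first.

```bash
python3 -m inch '[[0,[-5,0,0],[-10,0,0]],[0,[0,0,0],[-10,0,0]],[0,[0,0,0],[-10,0,0]],[0,[0,0,0],[-10,0,0]],[0,[0,0,0],[-10,0,0]],[0,[0,0,0],[-10,0,0]],[0,[0,0,0],[-7,0,0]],[0,[0,0,0],[0,0,0]]]'
python3 d.py "[.531,.051,.07]"
```

```text
time: 14.6
position: [0.5436, 0.0554, 0.1194]
tool_rot: [0.503, 0.496, -0.484, 0.516]
ft_force: [0.3, -0.1, -0.5]
grip_width: 0.0002
14.6 [0.5436 0.0554 0.1194] [ 0.3 -0.1 -0.5] 0.0001713683669904694 shift mm [ 48.8 -14.6   3.9]
[[0.04, 0.999, 0.025], [-0.001, 0.025, -1.0], [-0.999, 0.039, 0.002]]
```

```bash
python3 -m inch '[[0,[0,-12,4],[0,0,-2.2]],[0,[25,0,0],[0,0,0]],[0,[20,0,0],[0,0,0]],[0,[0,0,0],[0,0,0]]]'
python3 d.py "[.531,.051,.062]"
```

```text
time: 15.1
position: [0.5315, 0.0504, 0.0756]
tool_rot: [0.494, 0.504, -0.496, 0.506]
ft_force: [0.2, -1.0, -0.1]
grip_width: 0.0003
15.1 [0.5315 0.0504 0.0756] [ 0.2 -1.  -0.1] 0.0002602544431785641 shift mm [13.6 -0.5 -0.7]
[[0.0, 1.0, 0.019], [-0.003, 0.019, -1.0], [-1.0, 0.0, 0.003]]
```

```bash
python3 -m inch '[[0,[8,0,0],[0,0,0]],[0,[4,0,0],[0,0,0]],[0,[0,0,0],[0,0,0]]]'; python3 -m inch '[[0,[4,0,0],[0,0,0]],[0,[0,0,0],[0,0,0]]]';  python3 -m inch '[[0,[3,0,0],[0,0,0]],[0,[0,0,0],[0,0,0]]]'
```

```text
time: 15.48
position: [0.5318, 0.0502, 0.0647]
tool_rot: [0.495, 0.503, -0.496, 0.506]
ft_force: [-1.3, -0.4, 2.9]
grip_width: 0.0002
time: 15.72
position: [0.532, 0.0502, 0.0615]
tool_rot: [0.495, 0.503, -0.496, 0.506]
ft_force: [-1.5, 0.5, 3.9]
grip_width: 0.0002
time: 15.98
position: [0.5319, 0.0502, 0.0604]
tool_rot: [0.495, 0.503, -0.496, 0.506]
ft_force: [-1.7, -0.6, 4.4]
grip_width: 0.0004
```

Contact has started, and the force is rising as a spring would. I keep pressing until it meets the stop.

```bash
python3 -m inch '[[0,[4,0,0],[0,0,0]],[0,[1,0,0],[0,0,0]]]'; python3 -m inch '[[0,[4,0,0],[0,0,0]],[0,[2,0,0],[0,0,0]]]'
```

```text
time: 16.23
position: [0.5319, 0.0502, 0.0601]
tool_rot: [0.495, 0.503, -0.495, 0.507]
ft_force: [-1.6, 0.4, 4.6]
grip_width: 0.0004
time: 16.48
position: [0.5319, 0.0502, 0.0599]
tool_rot: [0.495, 0.502, -0.495, 0.508]
ft_force: [-3.7, 0.3, 15.0]
grip_width: 0.0003
```

```bash
python3 -m inch '[[0,[4,0,0],[0,0,0]],[0,[0,0,0],[0,0,0]]]'
python3 - <<'E'
from h import *
b=save("scene","s6")
print(proj("scene",[.532,.0502,.0409]))
r=lambda i,x,y,w,h: cv2.resize(i[y:y+h,x:x+w,::-1],(500,400),interpolation=cv2.INTER_CUBIC)
cv2.imwrite("pics/c6.png",r(b,305,165,75,60))
E
```

```text
time: 16.73
position: [0.5319, 0.0502, 0.0611]
tool_rot: [0.495, 0.502, -0.494, 0.508]
ft_force: [-2.0, -0.0, 4.0]
grip_width: 0.0008
[342.51210705 208.75672988]
```

View pics/c6.png

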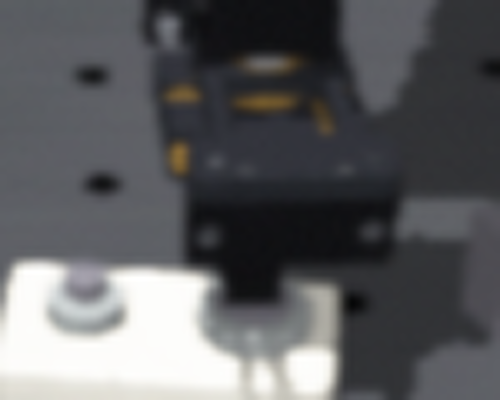

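The tips sit on the larger button. With a zero row the spring pushes them back, so I give one firm sustained press and then release.

```bash
python3 -m inch '[[0,[6,0,0],[0,0,0]],[0,[6,0,0],[0,0,0]],[0,[6,0,0],[0,0,0]]]'; python3 -m inch '[[0,[-15,0,0],[0,0,0]],[0,[-30,0,0],[0,0,0]],[0,[-50,0,0],[0,0,0]],[0,[-50,0,0],[0,0,0]],[0,[0,0,0],[0,0,0]],[0,[0,0,0],[0,0,0]]]'
python3 - <<'E'
from h import *
b=save("scene","s7"); a=save("top","t7")
r=lambda i,x,y,w,h: cv2.resize(i[y:y+h,x:x+w,::-1],(760,360),interpolation=cv2.INTER_CUBIC)
cv2.imwrite("pics/c7.png",r(b,120,120,380,180)); o=get_obs(); print(o["time"],o["position"],o["ft_force"])
for x in imaging.tip_of("scene","enter_top")[:1]+imaging.tip_of("scene","cancel_top")[:2]: print(x)
E
```

```text
time: 17.15
position: [0.532, 0.0502, 0.0592]
tool_rot: [0.496, 0.501, -0.493, 0.511]
ft_force: [-11.0, 0.1, 50.9]
grip_width: 0.0003
time: 17.9
position: [0.5318, 0.0512, 0.2102]
tool_rot: [0.498, 0.498, -0.491, 0.513]
ft_force: [0.1, 0.5, -0.3]
grip_width: 0.0005
18.0 [0.53182171 0.05113621 0.20965443] [0.18644677 0.1814426  0.2323611 ]
{'pixel': [403.0, 214.9], 'confidence': 0.6}
{'pixel': [318.5, 204.8], 'confidence': 0.52}
{'pixel': [401.4, 211.5], 'confidence': 0.27}
```

View pics/c7.png

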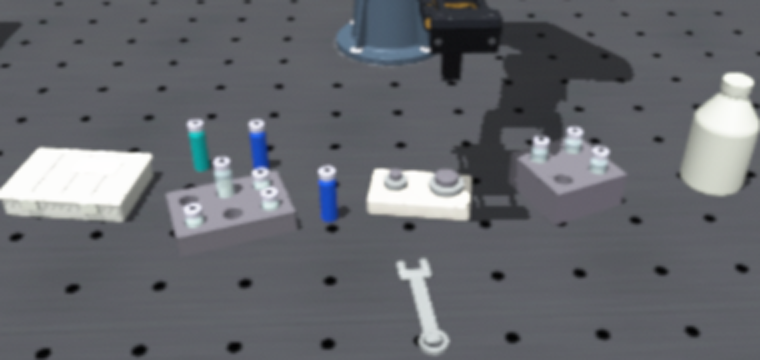

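Both buttons are up, everything stands where it was, and the arm is clear with no force on it. Handing in.

```bash
python3 -c "
from rig import robot; print(robot.hand_in())"
```

```text
the job is handed in; nothing more can be done
None
```

The transfer was taught and the job handed in at about 18 s of the 54 s allowed. It reported no verdict.

- **Tall vial:** I pointed at the clear tall vial in the low rack for over 2 s. The fingertips settled about 23 mm above its cap, within about 5 mm sideways by my measurement. The blue and turquoise look-alikes were left alone.
- **Free place:** I pointed at the empty hole in the tall rack for over 2 s. The fingertips were about 30 mm above its mouth, within about 1 mm sideways in the dwell.
- **Larger button:** I turned the gripper so it stayed clear of the nearest racked vial, then pressed the button to its stop and drew clear to 0.21 m. I pressed twice, because the first press sprang back as soon as I stopped pushing.

**Last checks:** The final picture shows both buttons up and the vials, case, bottle and wrench apparently where they started. The force readings showed no contact apart from the button.

**What disagreed or went beyond plan:**
- **Press force:** The last press peaked at about 51 N through the fingertips, more than the button needed. That is below the 120 N wrist limit. I take the 40 N limit to cover only the arm and gripper body, which touched nothing that I could see.
- **Network error:** In the last picture the network placed the larger button on the tall rack, at (403,215). I discounted that and judged from the picture.
- **Button travel:** I could not read the button joint. I judged full travel from the force rising sharply while the position stopped changing.

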